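Clamp a glued alabaster block under the bench screw press

TASK

The alabaster block has just been glued to its wooden board: slide the board gently back on the press bed until its rear edge sits flat against the steel stop. Then take the crank by its red grip and, without letting go, wind the screw down clockwise until the rubber foot bears firmly on the block (about 120 N, never over 200 N or the stone cracks), and let go so that the press stays clamped. Leave the figurine, the glue jar and the chisel alone.

Things in the scene. Friction and masses are not known exactly. Their poses are not given: they have to be found in the camera images.
- press: blue bench screw press, bolted down. Origin: at table height on the vertical screw axis; its +x points to the rear stop (away from the operator), +z up. Bed plate 290 (x, from -210 to +80) x 270 (y) x 12 mm high; two 24 mm posts at y +-118 mm; bridge 50 (x) x 280 (y) mm, from 160 to 188 mm high, with a brass nut flange to 198 mm; the crank turns above it.
- stop: upright steel strip, 200 mm wide along y, standing 18 mm above the bed, fixed on the bed. Origin: centre of the foot of its face towards the operator, on the bed; that face is 55 mm behind the screw axis. +x as the press.
- board: loose wooden base board, 170 (x) x 150 (y) x 20 mm, 0.32 kg, lying on the bed. Origin: centre of its underside; +x points to the rear edge.
- board_front (a point): middle of the board's front edge face (operator's side), half-way up its 20 mm thickness. To be pushed here; sliding it with the stone takes 6 to 14 N, and the free way to the stop is 25 to 45 mm.
- board_back (a point): middle of the board's rear edge face, half-way up; comes to lie against the stop.
- stone: pale pink-white alabaster block, about 100 x 80 mm in plan, 0.66 kg, standing unfastened on the board (the glue does not hold yet; it rides along by friction), at any yaw. Its top is roughed out in steps, anywhere from 26 to 46 mm above its underside, so the height at which the foot lands differs from case to case and must be felt. Origin: centre of its underside.
- foot: black rubber foot, 44 mm across, under the screw; moves up and down only. Origin: centre of its underside. It yields elastically by about 1 mm per 30 N, 10 mm at most.
- crank (a joint): crank angle, rad, grows clockwise from above. A turn lowers screw, foot and crank 20 mm; 1.3 to 3.1 turns reach the stone. At 0 the grip lies behind the axis (press +x) and the foot's underside is 112 mm above the table. Friction 0.45 N m (6.4 N at the grip) keeps it where it is left (up to 140 N of foot pressure); tightening, each 10 N at the foot adds 0.032 N m (0.45 N at the grip).
- crank_hub (a point): top of the crank's hub, on the screw axis; goes down with the crank. The crank arm carries the grip at 70 mm from this axis, its hub is 34 mm across.
- grip_center (a point): centre of the upright red grip, 25 mm thick and 75 mm tall, that spins freely about its own vertical axis on the end of the crank; z up. The grip's foot is 15 mm above the underside of the arm and level with 6 mm below the hub's top; free space all round it and above it.
- figurine: small white alabaster figurine, 142 mm tall, 60 mm wide, standing loose beside the press. Origin: centre of its underside. Not to be touched.
- glue_jar: white jar with orange cap, 75 mm tall, 56 mm wide, standing loose beside the press. Origin: centre of its underside. Not to be touched.
- chisel: wood-handled chisel, 230 mm long, lying loose on the table beside the press. Origin: on the table under its middle, +x towards the blade. Not to be touched.
There are look-alikes about, which are no part of the job. There is more than one size of the board; the job needs the largest.

How it is judged (in metres and radians):
On the way, in this order (a step that is already met when the one before it is completed fails the run):
1. the board lies flat against the stop (gap under 4 mm, square within 0.05 rad), the foot not yet on the stone (x of board_back in the frame of stop above -0.004 m and angle between the x axis of board and the x axis of stop, either way round below 0.05 rad and contact force between foot and stone below 1 N), for 0.2 s.
2. the foot presses on the stone with more than 60 N, wound down with the hand at the grip (contact force between foot and stone above 60 N and distance between the grasp point and grip_center below 0.07 m), for 0.2 s.
At the end, for the whole second after the job is handed in: The board lies against the stop (gap under 4 mm, square within 0.05 rad), the stone stands on it level, and the press, let go, keeps pressing the foot on the stone with 60 to 200 N (x of board_back in the frame of stop above -0.004 m and angle between the x axis of board and the x axis of stop, either way round below 0.05 rad and contact force between foot and stone between 60 and 200 N and angle between stone's own z axis and vertical below 0.05 rad and linear speed of stone below 0.01 m/s); the robot touches nothing.
It fails at once if the foot presses on the stone with more than 200 N (it cracks) (contact force between foot and stone above 200 N).
It fails at once if the board is rammed into the stop with more than 60 N (contact force between board and stop above 60 N).
It fails at once if the grip is let go part-way: foot lowered by more than 8 mm, not yet on the stone, and the hand more than 70 mm from the grip (distance of foot from where it was at the start of the episode above 0.008 m and contact force between foot and stone below 1 N and distance between the grasp point and grip_center above 0.07 m).
It fails at once if the figurine, the glue jar or the chisel is moved by more than 15 mm (distance of any of figurine, glue_jar, chisel from where it was at the start of the episode above 0.015 m).
It also fails if it takes over 69 s, if anything falls off the work surface, if the arm or the gripper's body presses on something with over 40 N, if the wrist force passes 120 N, or if a joint passes its speed limit or range.

ROBOT

A 7-joint arm with a two-finger parallel gripper is mounted at the origin on the work surface. World frame = base frame: x ahead of the robot, y to its left, z up, the work surface at z = 0. Lengths are in m, angles in degrees, forces in N, time in s.
With the tool pointing down it reaches from about 0.425 to 0.875 m from the base axis. Payload 4.7 kg.
Tool frame: the origin (TCP) lies at the very end of the fingers, on their centre line; the grasp point (between the pads) lies env.hold_point_z behind it (env.hold_point_z is the distance from the TCP to the grasp point, in m); z points along the fingers, y is the line along which they close (so a half turn about z gives the same grasp; the last joint's range is limited). The gripper opens to 87 mm and grips with 3 to 60 N. Pads are 19 mm wide; open, the fingers measure 117 mm over their backs; the gripper's body (75 mm by 190 mm) begins 51 mm behind the grasp point.
Start: joints at [-65.655, 18.392, -4.016, 83.108, 1.295, 78.541, -3.26], TCP at [0.26, 0.596, 0.223] pointing down, gripper open.
Joint ranges: [-163.93, 163.93], [-17.29, 119.83], [-79.2, 71.16], [3.27, 140.29], [-89.18, 269.18], [5.43, 117.66], [-154.24, 154.24]. Speed limits (degrees/s): [147.25, 147.25, 180, 180, 180, 180, 180].

INTERFACE

Orientations are given as [roll, pitch, yaw] about the fixed x, y, z axes, in that order (R = Rz(yaw) Ry(pitch) Rx(roll)).
In Python, from cell import env gives the robot as it stands.
- The arm moves only by the shell command python3 -m jog 'ROWS' [FORCE]. ROWS is JSON, a list of rows, each an object with "dp": the shift along the tool's x, y, z in cm, a list of three; "twist": the turn about the tool's z in degrees; "fingers": the opening, from 0 (shut) to 1 (fully open). A call has 1 to 8 rows; each row is the pose to reach, as a shift and turn from the pose commanded when the call began, along the tool's axes at that moment; what a row does not reach only later rows make up. A row lasts 1/8 s, in which the tool goes at most 62.5 mm and 10.7 degrees, less where a joint would pass 70% of its speed; a pose out of reach is approached as far as the arm can. A call with a gripper value outside its range is refused whole. The fingers move at their own pace and stop on an object; FORCE is the grip in N (left out, the last holds). Time passes only in rows, so rows that repeat a pose let the fingers close. It gives the time, the measured TCP pose, the force, the opening and the grip force at its end, in the units of the state.
- env.get_obs(): the state, without advancing time (a new reading comes with each control period).
- env.read_camera(name): name is "side" or "top" or "wrist"; returns a dict with "pixels" (420x560x3 uint8, blue, green, red), "depth" (420x560 float32, m along the optical axis (not along the pixel's ray), 0 where there is no reading), "fx", "fy", "cx", "cy" (pixels), "rvec" (rotation vector, rad) and "tvec" (3), from world to camera coordinates, as OpenCV has them. Camera axes: x right, y down, z forward; pixel columns grow to the right and rows downward; lengths in m; the calibration is good to about 2 mm. A picture is of the moment at which its call begins.
- env.sign_off(): hands the job in; it is judged then, once.
The state is a dict: "time_s": time; "qpos": joint angles; "joint_velocities": joint speeds; "effort": joint torques, N m; "tool_pos": TCP position; "tool_rot": TCP orientation; "force": force on the tool from outside, world axes, zero at the start; "wrist_torque": the same for the moment, N m; "grip_width": finger opening in m; "grasp_force": force on a finger pad.
Only numpy, scipy, OpenCV 4.12 (cv2) and the standard library are available. Lean on these libraries where they do the work, as an engineer would, in place of code of your own. Each camera call takes 0.05 s, during which the arm holds its last target. There are 200 camera calls.

## Working session

There is one attempt and no reset: what is moved stays moved. The work goes in short steps, Python scripts to look and compute and a shell command to move; the robot and the scene stay as the last step left them, time stands still between calls to the robot, and variables do not carry over. Pictures are saved under pics/ and viewed, at most 10 in all, crops included, and the job is handed in when it is done.

```bash
ls; mkdir -p pics
cat > h.py <<'E'
import numpy as np, cv2
from cell import env
def cam(n):
    c=env.read_camera(n); R=cv2.Rodrigues(np.array(c["rvec"],float))[0]; t=np.array(c["tvec"],float).ravel()
    return c,R,t
def cloud(c,R,t):
    d=c["depth"]; v,u=np.mgrid[:d.shape[0],:d.shape[1]]
    p=np.stack([(u-c["cx"])/c["fx"]*d,(v-c["cy"])/c["fy"]*d,d],-1)
    w=(p-t)@R; w[d==0]=np.nan
    return w
E
python3 - <<'E'
from h import *
print(env.get_obs(), env.hold_point_z)
ims=[]
for n in("top","side"):
    c,R,t=cam(n); np.savez("s_"+n,w=cloud(c,R,t),px=c["pixels"],R=R,t=t,k=[c["fx"],c["fy"],c["cx"],c["cy"]])
    cv2.imwrite(f"pics/{n}0.png",c["pixels"]); print(n,-R.T@t,R[2])
E
```

```text
pics
{'time_s': 0.0, 'qpos': array([-65.65599279,  18.43751192,  -4.01482741,  83.17592262,
         1.29607361,  78.54114937,  -3.25900865]), 'joint_velocities': array([-0.10119863, -0.01263607, -0.01665874,  0.06706543, -0.05084178,
        0.04397974,  0.04558501]), 'effort': array([ 7.61407173e-04, -4.91290677e+01, -4.03166050e-01, -3.12531424e+01,
       -6.36495254e-02,  4.37367812e-02,  1.98516468e-04]), 'tool_pos': array([0.25939807, 0.59538203, 0.22147003]), 'tool_rot': array([-1.79890718e+02,  7.13002841e-03,  1.56466309e+02]), 'force': array([ 0.88840168, -0.36849912,  0.30239641]), 'wrist_torque': array([-0.0324319 , -0.09449142, -0.01607136]), 'grasp_force': 0.0, 'grip_width': 0.08709605865920342} 0.0187
top [0.39303805 0.08911427 1.59850963] [ 0.05733137  0.01968256 -0.99816116]
side [-0.18271685 -0.54418223  1.27374108] [ 0.46929231  0.46562513 -0.75030525]
```

View pics/top0.png

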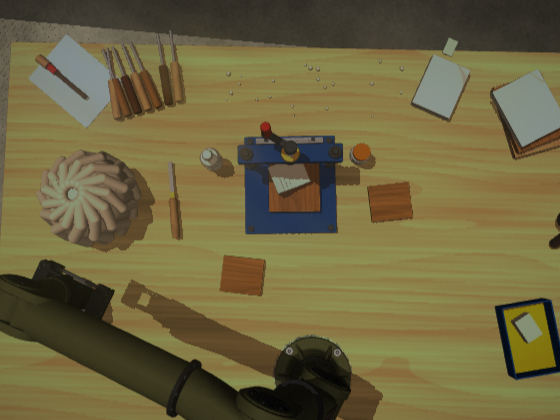

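View pics/side0.png

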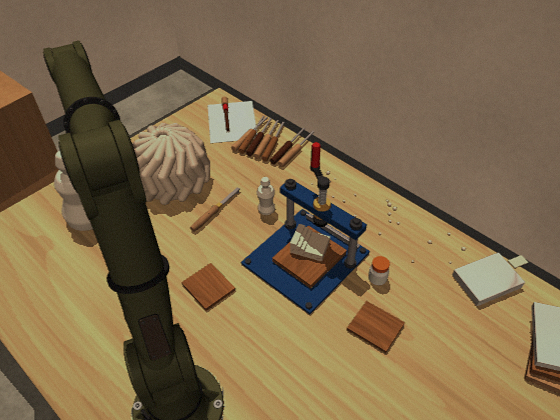

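The top view shows the press bed at cols 245–337, rows 137–233, and the board on it at about (295,188). The red grip is at (266,129), the hub at (290,150), the figurine at (210,158), the jar at (361,153) and the chisel at (174,200). The side view agrees, with the grip at (316,157). Next I measure these from the depth data.

```bash
cat > m.py <<'E'
from h import *
for n in("top","side"):
    s=np.load(f"s_{n}.npz"); w=s["w"]; hsv=cv2.cvtColor(s["px"],cv2.COLOR_BGR2HSV).astype(int); H,S,V=hsv[...,0],hsv[...,1],hsv[...,2]
    x,y,z=w[...,0],w[...,1],w[...,2]
    near=(np.abs(x-.62)<.25)&(np.abs(y-.1)<.3)
    blue=(H>100)&(H<130)&(S>120)&near
    for lab,m in(("bed",blue&(z<.03)&(z>.004)),("bridge",blue&(z>.14)&(z<.2))):
        P=w[m]
        if len(P)<20: print(n,lab,len(P));continue
        (cx,cy),(a,b),th=cv2.minAreaRect(P[:,:2].astype(np.float32)); print(n,lab,len(P),"ctr",round(cx,4),round(cy,4),"size",round(a,3),round(b,3),"ang",round(th,2),"z",np.median(P[:,2]).round(4))
    red=((H<8)|(H>172))&(S>170)&near&(z>.19)
    P=w[red]; print(n,"grip",len(P),P.mean(0).round(4),P.min(0).round(3),P.max(0).round(3))
    P=w[red&(z>np.nanpercentile(P[:,2],50) if len(P) else red)]; print("  upper",P.mean(0).round(4))
    b=(H<18)&(S>80)&near&(z>.024)&(z<.04)&(np.abs(y-.1)<.13)
    P=w[b]; (cx,cy),(a,bb),th=cv2.minAreaRect(P[:,:2].astype(np.float32)); print(n,"board",len(P),round(cx,4),round(cy,4),round(a,3),round(bb,3),round(th,2),np.median(P[:,2]).round(4), "xmin",P[:,0].min().round(4))
    for lab,px in (dict(fig=(210,158),jar=(361,153),chis=(174,200),hub=(290,148),st=(280,173),bl=(272,211),br=(319,211)) if n=="top" else dict(fig=(265,190),jar=(380,266),chis=(212,212),hub=(323,183))).items(): print(lab,w[px[1],px[0]].round(4))
E
python3 m.py
```

```text
top bed 2699 ctr 0.5596 0.0799 size 0.285 0.266 ang 2.79 z 0.0127
top bridge 802 ctr 0.6256 0.0564 size 0.049 0.222 ang 2.93 z 0.1887
top grip 97 [0.6559 0.1424 0.3428] [0.647 0.133 0.287] [0.67  0.154 0.358]
  upper [0.6592 0.1443 0.3546]
top board 1470 0.5501 0.068 0.14 0.148 2.59 0.0326 xmin 0.4772
fig [0.614  0.3039 0.1289]
jar [ 0.6478 -0.1208  0.0737]
chis [0.5021 0.422  0.0218]
hub [0.6206 0.0836 0.2847]
st [0.5841 0.1094 0.0748]
bl [0.4775 0.1307 0.0185]
br [ 0.4814 -0.0081  0.0177]
side bed 3335 ctr 0.5565 0.0794 size 0.294 0.27 ang 2.08 z 0.0116
side bridge 1198 ctr 0.6215 0.08 size 0.056 0.275 ang 2.2 z 0.186
side grip 198 [0.6516 0.1394 0.3222] [0.642 0.131 0.279] [0.668 0.154 0.356]
  upper [0.6524 0.1405 0.3434]
side board 1491 0.5599 0.1015 0.176 0.217 2.72 0.0317 xmin 0.4717
fig [0.6107 0.302  0.1041]
jar [ 0.6423 -0.1265  0.0719]
chis [0.4763 0.4138 0.0243]
hub [0.6143 0.0769 0.2841]
```

```bash
cat >> h.py <<'E'
O=np.array([.623,.082]); YAW=2.5; ex=np.array([np.cos(np.radians(YAW)),np.sin(np.radians(YAW))]); ey=np.array([-ex[1],ex[0]])
def press(w): d=w[...,:2]-O; return np.stack([d@ex,d@ey,w[...,2]],-1)
def world(px,py): return O+px*ex+py*ey
def togo(xyz,yaw=None):
    o=env.get_obs(); a=np.radians(o["tool_rot"][2]); d=np.array(xyz)-o["tool_pos"]
    X=np.array([np.cos(a),np.sin(a),0]);Y=np.array([np.sin(a),-np.cos(a),0])
    print("dp cm",np.round([d@X*100,d@Y*100,-d[2]*100],2),"twist",None if yaw is None else round((o["tool_rot"][2]-yaw+180)%360-180,1))
E
python3 - <<'E'
from h import *
for n in("top","side"):
    s=np.load(f"s_{n}.npz"); p=press(s["w"]); hsv=cv2.cvtColor(s["px"],cv2.COLOR_BGR2HSV).astype(int); H,S,V=hsv[...,0],hsv[...,1],hsv[...,2]
    b=(H<18)&(S>80)&(p[...,2]>.027)&(p[...,2]<.037)&(abs(p[...,0])<.2)&(abs(p[...,1])<.11)
    P=p[b]; print(n,"board",np.percentile(P,[1,50,99],axis=0).round(4).tolist())
    for lo,hi in((-.06,-.03),(-.01,.01),(.03,.06)):
        q=P[(P[:,1]>lo)&(P[:,1]<hi)]; print("  front x at y",lo,np.percentile(q[:,0],2).round(4))
    st=(S<70)&(V>90)&(p[...,2]>.04)&(p[...,2]<.09)&(abs(p[...,0])<.12)&(abs(p[...,1])<.1); P=p[st]
    print(" stone",len(P),np.percentile(P,[1,99],axis=0).round(3).tolist())
    for xx in range(-90,30,15): 
        q=P[abs(P[:,0]-xx/1e3)<.008]; 
        if len(q)>4: print("   x",xx,np.percentile(q[:,1],[2,98]).round(3),np.percentile(q[:,2],[5,50,95]).round(3))
    g=(p[...,2]>.2)&(abs(p[...,0])<.1)&(abs(p[...,1])<.1); P=p[g&(p[...,2]>.346)]; print(" griptop",P.mean(0).round(4)); P=p[g&(np.hypot(p[...,0],p[...,1])<.022)&(p[...,2]<.3)&(p[...,2]>.27)]; print(" hub",len(P),P.mean(0).round(4),P[:,2].max())
togo([*world(-.175,-.014),.2215],182.5)
E
```

```text
top board [[-0.1426, -0.0839, 0.0274], [-0.1005, -0.0309, 0.0325], [-0.0053, 0.0629, 0.0369]]
  front x at y -0.06 -0.1426
  front x at y -0.01 -0.142
  front x at y 0.03 -0.1412
 stone 351 [[-0.091, -0.053, 0.047], [-0.049, 0.049, 0.085]]
   x -90 [0.009 0.038] [0.058 0.077 0.085]
   x -75 [-0.025  0.043] [0.053 0.07  0.082]
   x -60 [-0.051  0.049] [0.054 0.062 0.081]
   x -45 [-0.029  0.052] [0.06  0.074 0.081]
 griptop [0.0386 0.0604 0.3527]
 hub 158 [0.0018 0.0023 0.2845] 0.2931043032009012
side board [[-0.1481, -0.0849, 0.0272], [-0.0977, -0.0387, 0.0318], [0.0208, 0.0626, 0.0366]]
  front x at y -0.06 -0.1464
  front x at y -0.01 -0.1477
  front x at y 0.03 -0.1472
 stone 256 [[-0.092, -0.051, 0.053], [0.009, 0.056, 0.084]]
   x -90 [0.011 0.042] [0.072 0.077 0.082]
   x -75 [-0.027  0.044] [0.055 0.071 0.082]
   x -60 [-0.051  0.049] [0.054 0.062 0.081]
   x -45 [-0.019  0.053] [0.054 0.076 0.079]
   x 0 [-0.03 -0.  ] [0.056 0.058 0.061]
 griptop [0.0334 0.0594 0.3515]
 hub 119 [-0.0051 -0.0007  0.2824] 0.2889258497521745
dp cm [-3.873e+01 -4.149e+01  1.000e-02] twist -26.0
```

```bash
python3 -m jog '[{"dp":[-5,-5,0],"twist":-5,"fingers":1},{"dp":[-9,-9,0],"twist":-10},{"dp":[-13,-13.5,0],"twist":-15},{"dp":[-17,-18,0],"twist":-20},{"dp":[-21,-22.5,0],"twist":-26},{"dp":[-25,-27,0],"twist":-26},{"dp":[-29,-31,0],"twist":-26},{"dp":[-33,-35.3,0],"twist":-26}]'
python3 - <<'E'
from h import *
togo([*world(-.175,-.012),.2215],182.5)
togo([*world(-.175,-.012),.021],182.5)
E
```

```text
validation failed for argument at $[1]...
```

```bash
python3 -m jog '[{"dp":[-5,-5,0],"twist":-5,"fingers":1},{"dp":[-9,-9,0],"twist":-10,"fingers":1},{"dp":[-13,-13.5,0],"twist":-15,"fingers":1},{"dp":[-17,-18,0],"twist":-20,"fingers":1},{"dp":[-21,-22.5,0],"twist":-26,"fingers":1},{"dp":[-25,-27,0],"twist":-26,"fingers":1},{"dp":[-29,-31,0],"twist":-26,"fingers":1},{"dp":[-33,-35.3,0],"twist":-26,"fingers":1}]'
python3 - <<'E'
from h import *
togo([*world(-.175,-.012),.2215],182.5)
togo([*world(-.175,-.012),.021],182.5)
E
```

```text
time_s: 1.1
tool_pos: [0.4214, 0.1387, 0.2224]
tool_rot: [180.0, 0.0, -177.5]
force: [-0.1, -0.1, -0.4]
grip_width: 0.087
grasp_force: 0.0
dp cm [-2.4  -7.74  0.09] twist -0.0
dp cm [-2.4  -7.74 20.14] twist -0.0
```

```bash
python3 -m jog '[{"dp":[-1.2,-4,0],"twist":0,"fingers":1},{"dp":[-2.4,-7.7,0],"twist":0,"fingers":1},{"dp":[-2.4,-7.7,5],"twist":0,"fingers":1},{"dp":[-2.4,-7.7,10],"twist":0,"fingers":1},{"dp":[-2.4,-7.7,15],"twist":0,"fingers":1},{"dp":[-2.4,-7.7,18],"twist":0,"fingers":1},{"dp":[-2.4,-7.7,20],"twist":0,"fingers":1},{"dp":[-2.4,-7.7,20],"twist":0,"fingers":1}]'
python3 - <<'E'
from h import *
o=env.get_obs(); print(press(o["tool_pos"]))
c,R,t=cam("side"); cv2.imwrite("pics/side1.png",cv2.resize(c["pixels"][170:330,200:420],None,fx=3.5,fy=3.5))
E
```

```text
time_s: 2.1
tool_pos: [0.4467, 0.0641, 0.021]
tool_rot: [-179.9, -0.2, -177.5]
force: [-0.0, -0.8, -0.1]
grip_width: 0.0874
grasp_force: 0.0
[-0.17691951 -0.01021225  0.0210193 ]
```

View pics/side1.png

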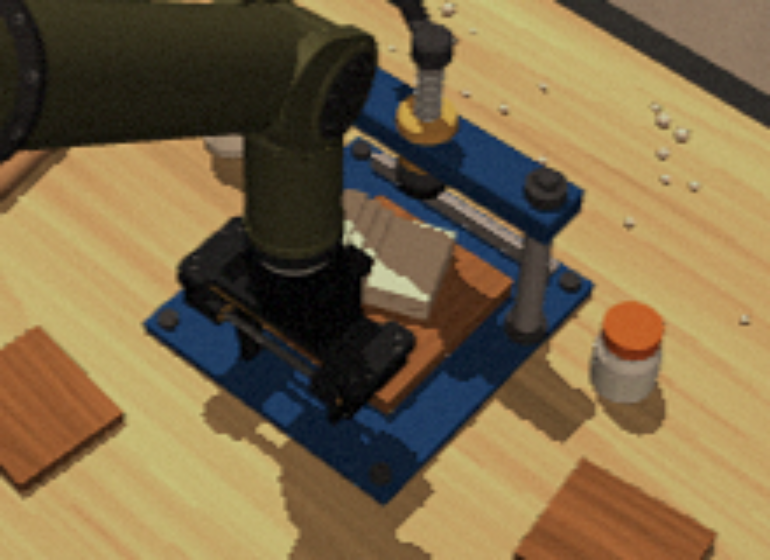

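The crop shows the open fingers down on the bed just in front of the board's front edge (about (350,400)). The figurine, the jar and the press are untouched. Next I push slowly.

```bash
python3 -m jog '[{"dp":[-0.5,0,0],"twist":0,"fingers":1},{"dp":[-1,0,0],"twist":0,"fingers":1},{"dp":[-1.4,0,0],"twist":0,"fingers":1},{"dp":[-1.8,0,0],"twist":0,"fingers":1},{"dp":[-2.1,0,0],"twist":0,"fingers":1},{"dp":[-2.4,0,0],"twist":0,"fingers":1},{"dp":[-2.7,0,0],"twist":0,"fingers":1},{"dp":[-3,0,0],"twist":0,"fingers":1}]'; python3 -m jog '[{"dp":[-0.2,0,0],"twist":0,"fingers":1},{"dp":[-0.4,0,0],"twist":0,"fingers":1},{"dp":[-0.6,0,0],"twist":0,"fingers":1},{"dp":[-0.8,0,0],"twist":0,"fingers":1},{"dp":[-1,0,0],"twist":0,"fingers":1}]'; python3 -c "
from h import *
print(press(env.get_obs()['tool_pos']))"
```

```text
time_s: 3.15
tool_pos: [0.4704, 0.0652, 0.0213]
tool_rot: [-180.0, -1.0, -177.5]
force: [-19.4, -0.9, 17.2]
grip_width: 0.0873
grasp_force: 9.6
time_s: 3.78
tool_pos: [0.4812, 0.0659, 0.0213]
tool_rot: [-180.0, -0.9, -177.5]
force: [-17.3, -0.3, 14.1]
grip_width: 0.0871
grasp_force: 8.6
[-0.14239256 -0.00992085  0.02129569]
```

```bash
python3 -m jog '[{"dp":[-0.2,0,-0.05],"twist":0,"fingers":1},{"dp":[-0.4,0,-0.05],"twist":0,"fingers":1},{"dp":[-0.6,0,-0.1],"twist":0,"fingers":1},{"dp":[-0.8,0,-0.1],"twist":0,"fingers":1},{"dp":[-1,0,-0.1],"twist":0,"fingers":1},{"dp":[-1.2,0,-0.1],"twist":0,"fingers":1},{"dp":[-1.3,0,-0.1],"twist":0,"fingers":1}]'; python3 -c "
from h import *
print(press(env.get_obs()['tool_pos']))
s=0
c,R,t=cam('top'); w=press(cloud(c,R,t)); cv2.imwrite('pics/top2.png',cv2.resize(c['pixels'][110:240,230:350],None,fx=4.5,fy=4.5))"
```

```text
time_s: 4.65
tool_pos: [0.4979, 0.0667, 0.0231]
tool_rot: [-180.0, -0.5, -177.5]
force: [-13.9, -0.7, 7.5]
grip_width: 0.0867
grasp_force: 7.3
[-0.12566762 -0.00985725  0.02305589]
```

View pics/top2.png

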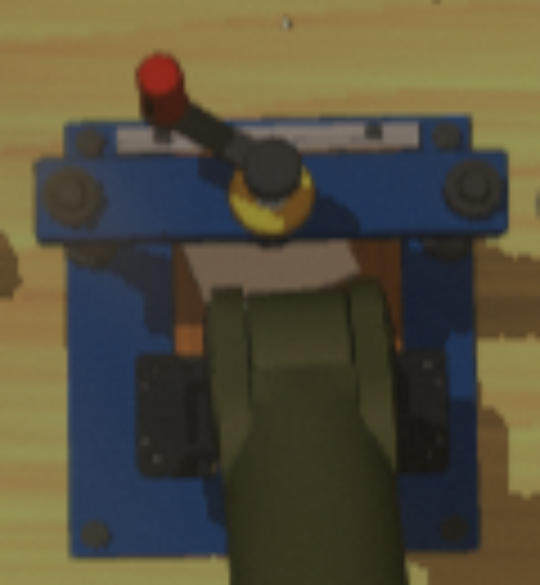

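The view shows the board square under the gripper, with its rear edge hidden by the bridge and close to the stop. From here I go in small steps and watch the force.

```bash
python3 -m jog '[{"dp":[-0.1,0,0],"twist":0,"fingers":1},{"dp":[-0.2,0,0],"twist":0,"fingers":1},{"dp":[-0.2,0,0],"twist":0,"fingers":1}]'; python3 -m jog '[{"dp":[-0.1,0,0],"twist":0,"fingers":1},{"dp":[-0.2,0,0],"twist":0,"fingers":1},{"dp":[-0.2,0,0],"twist":0,"fingers":1}]'; python3 -m jog '[{"dp":[-0.1,0,0],"twist":0,"fingers":1},{"dp":[-0.2,0,0],"twist":0,"fingers":1},{"dp":[-0.2,0,0],"twist":0,"fingers":1}]'
```

```text
time_s: 5.08
tool_pos: [0.4979, 0.0667, 0.0231]
tool_rot: [180.0, -0.7, -177.5]
force: [-19.0, -1.1, 10.6]
grip_width: 0.0874
grasp_force: 9.3
time_s: 5.45
tool_pos: [0.498, 0.0667, 0.023]
tool_rot: [180.0, -0.9, -177.5]
force: [-24.2, -1.9, 15.8]
grip_width: 0.0868
grasp_force: 11.9
time_s: 5.82
tool_pos: [0.498, 0.0667, 0.023]
tool_rot: [180.0, -1.2, -177.5]
force: [-28.0, -2.8, 22.6]
grip_width: 0.0871
grasp_force: 14.6
```

```bash
python3 -m jog '[{"dp":[1.5,0,0],"twist":0,"fingers":1},{"dp":[4,0,0],"twist":0,"fingers":1},{"dp":[5,0,-4],"twist":0,"fingers":1},{"dp":[5,0,-10],"twist":0,"fingers":1},{"dp":[5,0,-16],"twist":0,"fingers":1},{"dp":[5,0,-22],"twist":0,"fingers":1},{"dp":[5,0,-28],"twist":0,"fingers":1},{"dp":[5,0,-34],"twist":0,"fingers":1}]'
python3 - <<'E'
from h import *
for n in("top","side"):
    c,R,t=cam(n); np.savez("s_"+n,w=cloud(c,R,t),px=c["pixels"],R=R,t=t,k=[c["fx"],c["fy"],c["cx"],c["cy"]])
    p=press(cloud(c,R,t)); hsv=cv2.cvtColor(c["pixels"],cv2.COLOR_BGR2HSV).astype(int); H,S,V=hsv[...,0],hsv[...,1],hsv[...,2]
    b=(H<18)&(S>80)&(p[...,2]>.027)&(p[...,2]<.037)&(abs(p[...,0])<.2)&(abs(p[...,1])<.11)
    P=p[b]; print(n,"board",len(P))
    if len(P):
      for lo,hi in((-.08,-.06),(-.06,-.03),(-.01,.01),(.03,.06)):
        q=P[(P[:,1]>lo)&(P[:,1]<hi)]; print("  front/back x at y",lo,np.percentile(q[:,0],[2,98]).round(4) if len(q) else 0)
    g=(p[...,2]>.2)&(abs(p[...,0])<.1)&(abs(p[...,1])<.1)&((H<8)|(H>172))&(S>170); P=p[g&(p[...,2]>.346)]; print(" griptop",P.mean(0).round(4) if len(P) else 0)
cv2.imwrite("pics/side3.png",cv2.resize(c["pixels"][130:310,220:420],None,fx=3.3,fy=3.3))
togo([.659,.145,.40],182.5); togo([.659,.145,.30],182.5)
E
```

```text
time_s: 6.82
tool_pos: [0.4594, 0.065, 0.3677]
tool_rot: [179.9, 0.5, -177.6]
force: [1.0, 0.2, -0.5]
grip_width: 0.0874
grasp_force: 0.0
top board 145
  front/back x at y -0.08 [-0.027 -0.004]
  front/back x at y -0.06 [-0.035  -0.0039]
  front/back x at y -0.01 0
  front/back x at y 0.03 [-0.056   0.0573]
 griptop [0.0374 0.0603 0.3534]
side board 1280
  front/back x at y -0.08 [-0.1147  0.0506]
  front/back x at y -0.06 [-0.1154  0.0536]
  front/back x at y -0.01 [-0.1145 -0.0474]
  front/back x at y 0.03 [-0.1154 -0.0488]
 griptop [0.0334 0.0591 0.3521]
dp cm [-20.     7.11  -2.74] twist -0.1
dp cm [-20.     7.11   7.26] twist -0.1
```

View pics/side3.png

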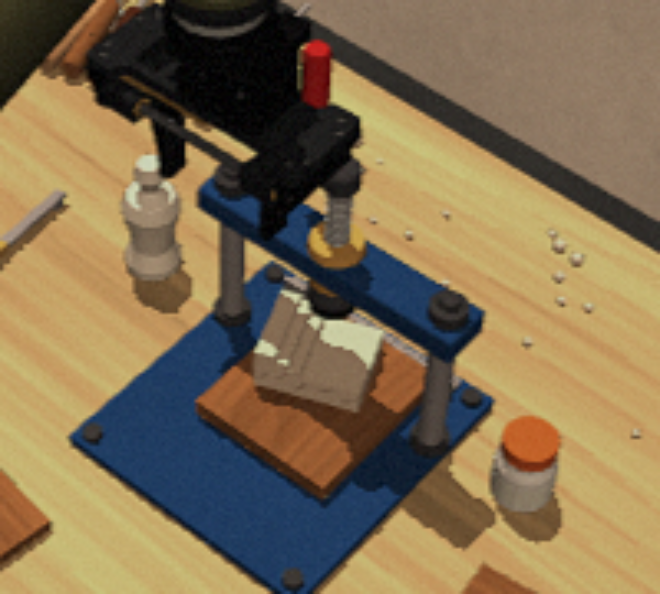

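Board front reads −0.115 m along its whole width, so it is flat against the stop and square. The foot hangs over the stone and the grip (crop (316,75)) is free. Next I go over the grip, down, and close.

```bash
python3 -m jog '[{"dp":[-2,1,-3.2],"twist":0,"fingers":1},{"dp":[-7,3,-3.2],"twist":0,"fingers":1},{"dp":[-12,5,-3.2],"twist":0,"fingers":1},{"dp":[-17,7,-3.2],"twist":0,"fingers":1},{"dp":[-19.8,7,-3.2],"twist":0,"fingers":1},{"dp":[-19.8,7,-3.2],"twist":0,"fingers":1},{"dp":[-19.8,7,1],"twist":0,"fingers":1},{"dp":[-19.8,7,4],"twist":0,"fingers":1}]'; python3 -m jog '[{"dp":[0,0,1.5],"twist":0,"fingers":1},{"dp":[0,0,2.8],"twist":0,"fingers":1},{"dp":[0,0,2.8],"twist":0,"fingers":1},{"dp":[0,0,2.8],"twist":0,"fingers":0.5},{"dp":[0,0,2.8],"twist":0,"fingers":0.4}]' 10
python3 - <<'E'
from h import *
s=np.load("s_side.npz"); p=press(s["w"]); hsv=cv2.cvtColor(s["px"],cv2.COLOR_BGR2HSV)
m=(hsv[...,1]<90)&(p[...,2]>.04)&(p[...,2]<.09)&(abs(p[...,0])<.1)&(abs(p[...,1])<.07)
for xx in range(-60,40,10):
    print(xx,[ (yy,len(q),np.median(q).round(3)) for yy in range(-50,60,10) for q in [p[m&(abs(p[...,0]-xx/1e3)<.005)&(abs(p[...,1]-yy/1e3)<.005)][:,2]] if len(q)>2])
print(press(env.get_obs()["tool_pos"]))
E
```

```text
time_s: 7.92
tool_pos: [0.6527, 0.1432, 0.3238]
tool_rot: [179.9, 0.2, -177.6]
force: [0.1, 1.2, -0.3]
grip_width: 0.0868
grasp_force: 0.0
time_s: 8.55
tool_pos: [0.6528, 0.1435, 0.2967]
tool_rot: [180.0, 0.1, -177.5]
force: [0.1, 0.4, 0.8]
grip_width: 0.0742
grasp_force: 0.0
-60 [(20, 3, np.float64(0.079)), (30, 8, np.float64(0.078)), (40, 5, np.float64(0.078))]
-50 [(10, 7, np.float64(0.07)), (20, 3, np.float64(0.076)), (30, 8, np.float64(0.076)), (40, 5, np.float64(0.077))]
-40 [(50, 3, np.float64(0.074))]
-30 [(50, 3, np.float64(0.078))]
-20 [(50, 3, np.float64(0.076))]
-10 []
0 [(-40, 3, np.float64(0.06)), (0, 3, np.float64(0.06)), (10, 5, np.float64(0.057))]
10 [(-40, 6, np.float64(0.055)), (-30, 9, np.float64(0.058)), (-20, 7, np.float64(0.058)), (-10, 8, np.float64(0.058)), (0, 10, np.float64(0.058)), (10, 7, np.float64(0.059)), (20, 8, np.float64(0.062)), (30, 7, np.float64(0.064)), (40, 7, np.float64(0.072)), (50, 9, np.float64(0.079))]
20 [(-30, 12, np.float64(0.057)), (-20, 7, np.float64(0.059)), (-10, 8, np.float64(0.056)), (0, 10, np.float64(0.058)), (10, 8, np.float64(0.059)), (20, 7, np.float64(0.057))]
30 [(-30, 9, np.float64(0.059)), (-20, 4, np.float64(0.055)), (-10, 8, np.float64(0.057)), (0, 5, np.float64(0.057)), (10, 5, np.float64(0.057))]
[0.03243975 0.06009558 0.29666091]
```

```bash
python3 -m jog '[{"dp":[-0.35,0,0],"twist":0,"fingers":0.5},{"dp":[-0.35,0,0],"twist":0,"fingers":0.3},{"dp":[-0.35,0,0],"twist":0,"fingers":0.2},{"dp":[-0.35,0,0],"twist":0,"fingers":0.1},{"dp":[-0.35,0,0],"twist":0,"fingers":0.1},{"dp":[-0.35,0,0],"twist":0,"fingers":0.1},{"dp":[-0.35,0,0],"twist":0,"fingers":0.1},{"dp":[-0.35,0,0],"twist":0,"fingers":0.1}]' 40
python3 - <<'E'
from h import *
s=np.load("s_side.npz"); p=press(s["w"]); hsv=cv2.cvtColor(s["px"],cv2.COLOR_BGR2HSV)
m=(hsv[...,2]<70)&(p[...,2]>.07)&(p[...,2]<.155)&(np.hypot(p[...,0],p[...,1])<.03)
print(m.sum(),np.percentile(p[m][:,2],[0,3,10,50,97]).round(4))
print(press(env.get_obs()["tool_pos"]))
c,R,t=cam("side"); cv2.imwrite("pics/side4.png",cv2.resize(c["pixels"][110:290,220:420],None,fx=3.3,fy=3.3))
E
```

```text
time_s: 9.55
tool_pos: [0.6557, 0.1438, 0.2956]
tool_rot: [180.0, 0.0, -177.5]
force: [0.9, 1.6, -0.1]
grip_width: 0.0236
grasp_force: 40.0
90 [0.114  0.1159 0.1191 0.1338 0.1467]
[0.03540589 0.06031421 0.29556809]
```

View pics/side4.png

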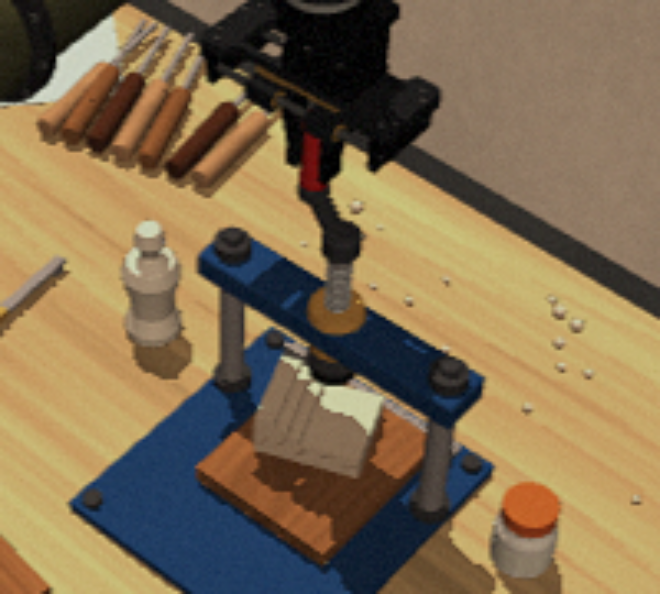

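The view shows the red grip held between the fingers at crop (312,165), with a width of 24 mm. The foot is at about 0.115 m and the stone step under it at about 0.058 m, so contact should come after about 2.85 turns. First arc of 120°.

```bash
python3 -m jog '[{"dp":[-1.45,-1.11,0.08],"twist":0,"fingers":0.1},{"dp":[-2.56,-2.56,0.17],"twist":0,"fingers":0.1},{"dp":[-3.26,-4.25,0.25],"twist":0,"fingers":0.1},{"dp":[-3.5,-6.06,0.33],"twist":0,"fingers":0.1},{"dp":[-3.26,-7.87,0.42],"twist":0,"fingers":0.1},{"dp":[-2.56,-9.56,0.5],"twist":0,"fingers":0.1},{"dp":[-1.45,-11.01,0.58],"twist":0,"fingers":0.1},{"dp":[0,-12.12,0.67],"twist":0,"fingers":0.1}]' 50
cat > st.py <<'E'
from h import *
o=env.get_obs(); p=press(o["tool_pos"]); f=np.array(o["force"]); ph=np.arctan2(-p[1],p[0]); tg=-np.sin(ph)*ex-np.cos(ph)*ey; rd=np.cos(ph)*ex-np.sin(ph)*ey
print("phi",np.degrees(ph).round(1),"r",np.hypot(p[0],p[1]).round(4),"z",p[2].round(4),"drag",-(f[:2]@tg).round(1),"radial",(f[:2]@rd).round(1))
E
python3 st.py
python3 - <<'E'
import numpy as np
for s in(60,180):
    print(s,[[round(-7*(np.cos(a)-np.cos(b)),2),round(-7*(np.sin(a)-np.sin(b)),2),round((i+1)/12,2)] for b in [np.radians(s)] for i in range(8) for a in [np.radians(s+15*(i+1))]])
E
```

```text
time_s: 10.6
tool_pos: [0.6618, 0.0255, 0.2891]
tool_rot: [179.8, 0.2, -177.4]
force: [2.4, 6.2, 0.5]
grip_width: 0.0236
grasp_force: 50.0
phi 58.0 r 0.0686 z 0.2891 drag 5.5 radial -3.7
60 [[np.float64(1.69), np.float64(-0.7), 0.08], [np.float64(3.5), np.float64(-0.94), 0.17], [np.float64(5.31), np.float64(-0.7), 0.25], [np.float64(7.0), np.float64(-0.0), 0.33], [np.float64(8.45), np.float64(1.11), 0.42], [np.float64(9.56), np.float64(2.56), 0.5], [np.float64(10.26), np.float64(4.25), 0.58], [np.float64(10.5), np.float64(6.06), 0.67]]
180 [[np.float64(-0.24), np.float64(1.81), 0.08], [np.float64(-0.94), np.float64(3.5), 0.17], [np.float64(-2.05), np.float64(4.95), 0.25], [np.float64(-3.5), np.float64(6.06), 0.33], [np.float64(-5.19), np.float64(6.76), 0.42], [np.float64(-7.0), np.float64(7.0), 0.5], [np.float64(-8.81), np.float64(6.76), 0.58], [np.float64(-10.5), np.float64(6.06), 0.67]]
```

Works well, and the forces are small. The next two arcs complete the first turn.

```bash
python3 -m jog '[{"dp":[1.69,-0.7,0.08],"twist":0,"fingers":0.1},{"dp":[3.5,-0.94,0.17],"twist":0,"fingers":0.1},{"dp":[5.31,-0.7,0.25],"twist":0,"fingers":0.1},{"dp":[7,0,0.33],"twist":0,"fingers":0.1},{"dp":[8.45,1.11,0.42],"twist":0,"fingers":0.1},{"dp":[9.56,2.56,0.5],"twist":0,"fingers":0.1},{"dp":[10.26,4.25,0.58],"twist":0,"fingers":0.1},{"dp":[10.5,6.06,0.67],"twist":0,"fingers":0.1}]' >/dev/null; python3 st.py
python3 -m jog '[{"dp":[-0.24,1.81,0.08],"twist":0,"fingers":0.1},{"dp":[-0.94,3.5,0.17],"twist":0,"fingers":0.1},{"dp":[-2.05,4.95,0.25],"twist":0,"fingers":0.1},{"dp":[-3.5,6.06,0.33],"twist":0,"fingers":0.1},{"dp":[-5.19,6.76,0.42],"twist":0,"fingers":0.1},{"dp":[-7,7,0.5],"twist":0,"fingers":0.1},{"dp":[-8.81,6.76,0.58],"twist":0,"fingers":0.1},{"dp":[-10.5,6.06,0.67],"twist":0,"fingers":0.1}]'; python3 st.py
```

```text
phi 176.2 r 0.0714 z 0.2826 drag 6.0 radial 5.5
time_s: 12.6
tool_pos: [0.6545, 0.1449, 0.2755]
tool_rot: [179.9, -0.2, -177.4]
force: [-6.6, 0.2, 2.9]
grip_width: 0.0241
grasp_force: 50.0
phi -60.9 r 0.0703 z 0.2755 drag 6.0 radial -2.8
```

```bash
python3 -m jog '[{"dp":[-1.45,-1.11,0.08],"twist":0,"fingers":0.1},{"dp":[-2.56,-2.56,0.17],"twist":0,"fingers":0.1},{"dp":[-3.26,-4.25,0.25],"twist":0,"fingers":0.1},{"dp":[-3.5,-6.06,0.33],"twist":0,"fingers":0.1},{"dp":[-3.26,-7.87,0.42],"twist":0,"fingers":0.1},{"dp":[-2.56,-9.56,0.5],"twist":0,"fingers":0.1},{"dp":[-1.45,-11.01,0.58],"twist":0,"fingers":0.1},{"dp":[0,-12.12,0.67],"twist":0,"fingers":0.1}]' >/dev/null; python3 st.py
python3 -m jog '[{"dp":[1.69,-0.7,0.08],"twist":0,"fingers":0.1},{"dp":[3.5,-0.94,0.17],"twist":0,"fingers":0.1},{"dp":[5.31,-0.7,0.25],"twist":0,"fingers":0.1},{"dp":[7,0,0.33],"twist":0,"fingers":0.1},{"dp":[8.45,1.11,0.42],"twist":0,"fingers":0.1},{"dp":[9.56,2.56,0.5],"twist":0,"fingers":0.1},{"dp":[10.26,4.25,0.58],"twist":0,"fingers":0.1},{"dp":[10.5,6.06,0.67],"twist":0,"fingers":0.1}]' >/dev/null; python3 st.py
```

```text
phi 58.0 r 0.0686 z 0.2691 drag 6.2 radial -4.2
phi 176.2 r 0.0714 z 0.2626 drag 6.2 radial 4.7
```

```bash
python3 -m jog '[{"dp":[-0.24,1.81,0.08],"twist":0,"fingers":0.1},{"dp":[-0.94,3.5,0.17],"twist":0,"fingers":0.1},{"dp":[-2.05,4.95,0.25],"twist":0,"fingers":0.1},{"dp":[-3.5,6.06,0.33],"twist":0,"fingers":0.1},{"dp":[-5.19,6.76,0.42],"twist":0,"fingers":0.1},{"dp":[-7,7,0.5],"twist":0,"fingers":0.1},{"dp":[-8.81,6.76,0.58],"twist":0,"fingers":0.1},{"dp":[-10.5,6.06,0.67],"twist":0,"fingers":0.1}]'; python3 st.py
```

```text
time_s: 15.6
tool_pos: [0.6545, 0.1449, 0.2555]
tool_rot: [179.9, -0.2, -177.4]
force: [-6.2, -0.0, 4.2]
grip_width: 0.0243
grasp_force: 50.0
phi -60.9 r 0.0703 z 0.2555 drag 5.5 radial -2.8
```

```bash
python3 -m jog '[{"dp":[-1.45,-1.11,0.08],"twist":0,"fingers":0.1},{"dp":[-2.56,-2.56,0.17],"twist":0,"fingers":0.1},{"dp":[-3.26,-4.25,0.25],"twist":0,"fingers":0.1},{"dp":[-3.5,-6.06,0.33],"twist":0,"fingers":0.1},{"dp":[-3.26,-7.87,0.42],"twist":0,"fingers":0.1},{"dp":[-2.56,-9.56,0.5],"twist":0,"fingers":0.1},{"dp":[-1.45,-11.01,0.58],"twist":0,"fingers":0.1},{"dp":[0,-12.12,0.67],"twist":0,"fingers":0.1}]' >/dev/null; python3 st.py
python3 -m jog '[{"dp":[1.69,-0.7,0.08],"twist":0,"fingers":0.1},{"dp":[3.5,-0.94,0.17],"twist":0,"fingers":0.1},{"dp":[5.31,-0.7,0.25],"twist":0,"fingers":0.1},{"dp":[7,0,0.33],"twist":0,"fingers":0.1}]' >/dev/null; python3 st.py
python3 - <<'E'
from h import *
c,R,t=cam("side"); cv2.imwrite("pics/side5.png",cv2.resize(c["pixels"][190:270,260:370],None,fx=6,fy=6,interpolation=cv2.INTER_CUBIC))
E
```

```text
phi 57.9 r 0.0685 z 0.2491 drag 5.4 radial -3.6
phi 118.1 r 0.0701 z 0.2458 drag 5.6 radial -3.6
```

View pics/side5.png

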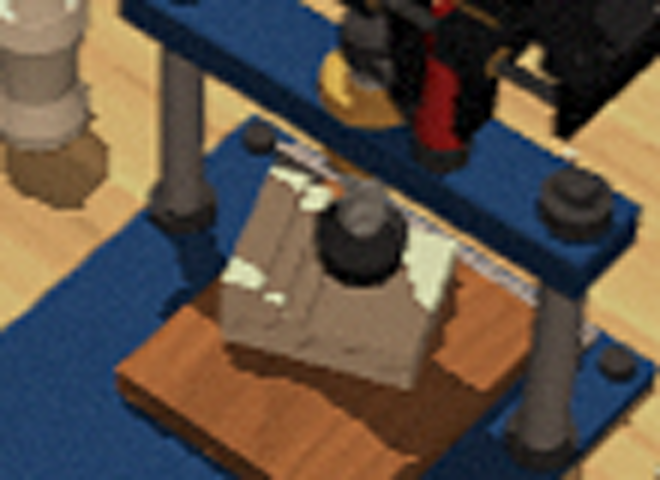

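The foot (crop (360,240)) hovers just above the stone's low step, with no drag increase yet. I go on in smaller arcs.

```bash
python3 -m jog '[{"dp":[1.45,1.11,0.08],"twist":0,"fingers":0.1},{"dp":[2.56,2.56,0.17],"twist":0,"fingers":0.1}]' >/dev/null; python3 st.py
python3 -m jog '[{"dp":[0.7,1.69,0.08],"twist":0,"fingers":0.1},{"dp":[0.94,3.5,0.17],"twist":0,"fingers":0.1}]' >/dev/null; python3 st.py
python3 -m jog '[{"dp":[-0.24,1.81,0.08],"twist":0,"fingers":0.1}]' >/dev/null; python3 st.py
python3 -m jog '[{"dp":[-0.7,1.69,0.08],"twist":0,"fingers":0.1}]' >/dev/null; python3 st.py
```

```text
phi 146.5 r 0.0709 z 0.2443 drag 7.1 radial -0.3
phi 174.9 r 0.0712 z 0.2427 drag 8.8 radial 6.9
phi -170.0 r 0.0712 z 0.2419 drag 10.0 radial 8.3
phi -154.1 r 0.0712 z 0.2411 drag 11.2 radial 9.0
```

Drag is rising at 1.2 N per 15°, as the rubber foot's stiffness predicts. The excess of about 5 N corresponds to roughly 110–120 N at the foot. Next I settle, check, and release.

```bash
python3 -m jog '[{"dp":[0,0,0],"twist":0,"fingers":0.1},{"dp":[0,0,0],"twist":0,"fingers":0.1},{"dp":[0,0,0],"twist":0,"fingers":0.1}]'; python3 st.py
```

```text
time_s: 18.27
tool_pos: [0.5589, 0.1132, 0.2409]
tool_rot: [-180.0, -0.3, -177.6]
force: [-9.0, -1.2, 5.9]
grip_width: 0.0241
grasp_force: 50.0
phi -151.5 r 0.0713 z 0.2409 drag 5.0 radial 7.6
```

```bash
python3 -m jog '[{"dp":[0,0,0],"twist":0,"fingers":0.4},{"dp":[0,0,0],"twist":0,"fingers":0.7},{"dp":[0,0,0],"twist":0,"fingers":0.8},{"dp":[0,0,0],"twist":0,"fingers":0.8},{"dp":[0,0,-2],"twist":0,"fingers":0.8},{"dp":[0,0,-6],"twist":0,"fingers":0.8},{"dp":[0,0,-11],"twist":0,"fingers":0.8},{"dp":[0,0,-15],"twist":0,"fingers":0.8}]' 30; python3 -m jog '[{"dp":[4,0,0],"twist":0,"fingers":0.8},{"dp":[8,0,0],"twist":0,"fingers":0.8},{"dp":[8,0,0],"twist":0,"fingers":0.8},{"dp":[8,0,0],"twist":0,"fingers":0.8}]'
python3 - <<'E'
from h import *
c,R,t=cam("side"); p=press(cloud(c,R,t)); hsv=cv2.cvtColor(c["pixels"],cv2.COLOR_BGR2HSV).astype(int); H,S,V=hsv[...,0],hsv[...,1],hsv[...,2]
g=((H<8)|(H>172))&(S>170)&(p[...,2]>.2)&(np.hypot(p[...,0],p[...,1])<.1); P=p[g]; print("grip",len(P),P.mean(0).round(4) if len(P) else 0)
if len(P): print(np.degrees(np.arctan2(-P[:,1].mean(),P[:,0].mean())))
b=(H<18)&(S>80)&(p[...,2]>.027)&(p[...,2]<.037)&(abs(p[...,0])<.2)&(abs(p[...,1])<.11); P=p[b]
for lo,hi in((-.08,-.06),(-.06,-.03),(-.01,.01),(.03,.06)):
    q=P[(P[:,1]>lo)&(P[:,1]<hi)]; print(np.percentile(q[:,0],2).round(4) if len(q) else 0)
cv2.imwrite("pics/side6.png",cv2.resize(c["pixels"][110:290,220:420],None,fx=3.3,fy=3.3))
E
```

```text
time_s: 19.27
tool_pos: [0.5615, 0.1139, 0.3925]
tool_rot: [180.0, 0.1, -177.5]
force: [0.5, 0.2, -0.1]
grip_width: 0.0694
grasp_force: 0.0
time_s: 19.77
tool_pos: [0.482, 0.1105, 0.3905]
tool_rot: [180.0, 0.1, -177.5]
force: [-0.0, 0.3, -1.3]
grip_width: 0.0698
grasp_force: 0.0
grip 201 [-0.0673  0.0298  0.2677]
-156.13077716705072
-0.1137
-0.115
-0.116
-0.1159
```

View pics/side6.png

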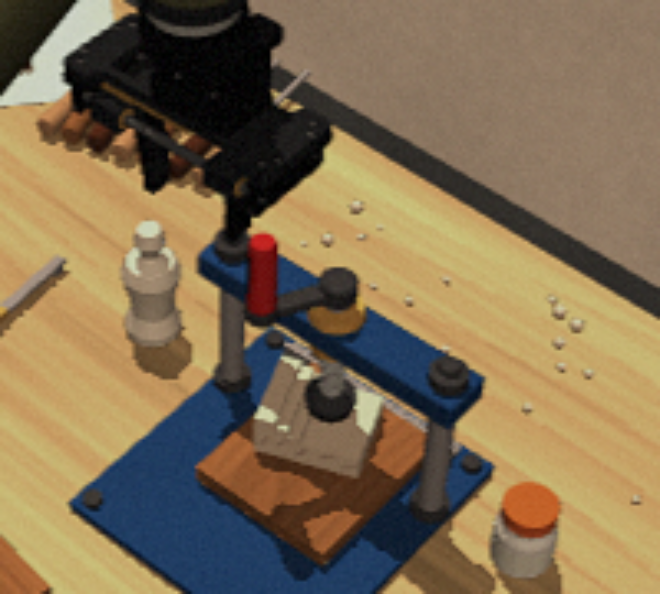

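The foot is on the stone, the crank has stayed where it was left (about −152°), the board is flat against the stop and the hand is clear. I hand the job in.

```bash
python3 -c "
from cell import env
print(env.sign_off())"
```

```text
the job is handed in; nothing more can be done
None
```

I handed the job in with the board flat and square against the stop and the press left clamped on the stone at about 115–120 N. That force is my estimate from the drag felt at the grip; the hand-in returned no verdict.

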